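# Re-arm the modelling turntable and set its speed lever to the third click

## Task

The modelling turntable's drive has tripped: push its speed lever all the way back to the off stop, then press the reset button fully down and let it up, then push the lever forward from off to the third click and leave it sitting there, without running past that click on the way. Work with the fingertips against the front and back of the lever's knob, never gripping it, and press the button only while the lever is at off. Leave the direction switch, the clay head, the tools on and around the turntable and everything else as they are.

Things in the scene. Friction and masses are not known exactly. Their poses are not given: they have to be found in the camera images.
- turntable: Turntable, fixed: grey housing 300 (its x) x 440 (its y) x 120 mm high, origin under its centre; front = its -x, towards the robot; yaw varies. Right part (-y): round wheel head 240 mm across at x 0, y -95, top at z 154, still in this job (a foot pedal runs it). Left part (+y): flat control deck at z 120, lever slot along x at y 130. Behind the lever, at x 115: pilot lamp, fuse cap, switch.
- speed (a joint): Speed lever's place along its slot (m), along the turntable's x: 0 = off, at the front end stop; grows to the back, end stop 0.075. A detent (click) every 15 mm: off 0, first 0.015, second 0.030, third 0.045, up to 0.075; ticks mark them. A push of 5 to 8 N takes it to mid-way (7.5 mm); there the force drops and it jumps ahead into the next click and stays. Found anywhere from click one to three.
- knob (a point): Centre of the speed lever's black knob, moving with it: a block 18 mm along the slot, 32 across, 20 high, its underside 10 mm over the deck, with a narrow crown up to 34 mm over the deck and a white index line. This point is 20 mm over the deck (140 over the table); at off it lies at x -37.5, y 130 mm of the turntable. The knob only slides.
- reset_top (a point): Centre of the reset button's top: flat round black cap 28 mm across in a dark steel collar 44 mm across and 12 high, on the front of the deck at x -92, y 82 mm of the turntable; unpressed the top is 22 mm over the deck (142 over the table). Pressed straight down, springs back.
- reset (a joint): Travel of the reset button (m): 0 up, 0.006 fully down (about 5 N); beyond 0.004 it counts as pressed.
- switch (a joint): Direction switch: a small steel toggle 26 mm long, leaning to the turntable's right (-y), at x 115, y 165 mm of the turntable behind the lever; 0 as it stands (rad), negative when thrown. Leave it.
- head: Unfinished clay head on a square plywood board (130 by 130 by 12 mm), 172 mm high in all, standing loose in the middle of the wheel head; origin at the centre of the board's underside. Leave it.
- modeller: Boxwood modelling tool, 175 mm long, 16 wide, 8 high, lying loose on the control deck along its outer edge, about 68 mm to the left of the slot; origin under its middle. Leave it.
- sprayer: White spray bottle, 72 mm across and 198 mm high, standing on the table to the left; origin at the centre of its foot. Leave it.
- pincers: Pincers with red handles, 220 mm long, 17 high, lying on the table to the left; origin near the middle. Leave it.
- batten: Plain wooden batten, 220 by 30 by 14 mm, lying on the table at the back left; origin under its middle. Leave it.
- lump: Rounded lump of clay, 92 mm across and 60 high, on the table to the right; origin under its middle. Leave it.
- loop_tool: Loop tool with a wooden handle, 180 mm long, 13 high, lying on the table to the right; origin under its handle. Leave it.

How it is judged (in metres and radians):
On the way, in this order (a step that is already met when the one before it is completed fails the run):
1. the speed lever is pushed back to its off stop (value of joint speed below 0.003 m), for 0.2 s.
2. the reset button is pressed down with the lever at off (value of joint reset above 0.004 m and value of joint speed below 0.005 m), for 0.05 s.
3. the lever is in the third click (value of joint speed between 0.042 and 0.048 m), for 0.2 s.
At the end, for the whole second after the job is handed in: The speed lever rests in its third detent (0.045 m, within 3 mm), still, after having been put to off and the reset button pressed there; the button is up again (all of step 3 and velocity of joint speed between -0.005 and 0.005 m/s and value of joint reset below 0.0015 m); the robot touches nothing.
It fails at once if the lever is run past the third click towards the fourth (beyond 0.054 m) (value of joint speed above 0.054 m).
It fails at once if the reset button is pressed with the lever away from off (value of joint reset above 0.003 m and value of joint speed above 0.008 m).
It fails at once if the lever's knob is gripped (pressed on its front and back faces at once) (contact force between the fingers and speed_c0 above 1.5 N and contact force between the fingers and speed_c1 above 1.5 N).
It fails at once if the direction switch is thrown, or the clay head or a tool lying around is moved or lifted (value of joint switch below -0.2 rad or distance of head from where it was at the start of the episode above 0.012 m or distance of modeller from where it was at the start of the episode above 0.015 m or distance of any of sprayer, pincers, batten, lump, loop_tool from where it was at the start of the episode above 0.025 m).
It also fails if it takes over 64 s, if anything falls off the work surface, if the arm or the gripper's body presses on something with over 40 N, if the wrist force passes 120 N, or if a joint passes its speed limit or range.

## Robot

A 6-joint arm with a two-finger parallel gripper is mounted at the origin on the work surface. World frame = base frame: x ahead of the robot, y to its left, z up, the work surface at z = 0. Lengths are in mm, angles in rad, forces in N, time in s.
With the tool pointing down it reaches from about 375 to 825 mm from the base axis. Payload 5.5 kg.
Tool frame: the origin (TCP) lies midway between the tips of the shut fingers; the grasp point (between the pads) lies 19 mm behind it; z points along the fingers, y is the line along which they close (so a half turn about z gives the same grasp; the last joint's range is limited). The gripper opens to 85 mm and grips with 20 to 120 N. Pads are 22 mm wide; open, the fingers measure 114 mm over their backs; the gripper's body (76 mm by 85 mm) begins 54 mm behind the grasp point. The pads swing forward as they close: fully open they stand 13 mm farther back than shut.
Start: joints at [1.259, 0.314, -0.047, 1.21, 0, 1.571], TCP at [184.06, 571.066, 231.299] pointing down, gripper open.
Joint ranges: [-2.67, 2.67], [-0.69, 1.73], [-1.03, 1.25], [-2.08, 2.16], [-1.42, 1.45], [-3.14, 3.14]. Speed limits (rad/s): [2.39, 2.39, 3.01, 3.14, 3.14, 3.14].

## Interface

Orientations are given as a unit quaternion [x, y, z, w].
In Python, from station import * gives the robot as it stands.
- The arm moves only by the shell command python3 -m handwheel 'ROWS' [FORCE]. ROWS is JSON, a list of rows, each a list of 3 entries, a list of its own where there are three numbers: the shift along the tool's x, y, z in m, then the turn, a rotation vector about the tool's x, y, z in degrees, then the gripper's target within -1 to 1 (fully open at 1, half-way at 0, shut at -1). A call has 1 to 12 rows; each row shifts and turns the commanded pose from where the row before left it, along the tool's axes as they then stand; what a row does not reach is not made up. A row lasts 1/12 s, in which the tool goes at most 41.7 mm and 7.16 degrees, less where a joint would pass 70% of its speed; a pose out of reach is approached as far as the arm can. A call is refused whole if a number of a shift passes 0.0417 or a number of a turn 7.16, either way. A call with a gripper value outside its range is refused whole. The fingers move at their own pace and stop on an object; FORCE is the grip in N (left out, the last holds). Time passes only in rows, so rows that do not move let the fingers close. It gives the time, the measured TCP pose, the force, the opening and the grip force at its end, in the units of the state.
- read_state(): the state, without advancing time (a new reading comes with each control period).
- get_image(name): name is "scene" or "top" or "wrist"; returns the picture (400x640x3 uint8, red, green, blue); there is no depth.
- camera_info(name): a dict with "fx", "fy", "cx", "cy" (pixels), "extrinsics" (4x4, takes a point from camera to world coordinates). Camera axes: x right, y down, z forward; pixel columns grow to the right and rows downward; lengths in mm; the calibration is good to about 2 mm. A picture is of the moment at which its call begins: read the wrist's pose just before it. camera_info takes no time and is no camera call; for the wrist camera it gives the pose at the moment of the call.
- job_done(): hands the job in; it is judged then, once.
The state is a dict: "clock": time; "joint_positions": joint angles; "joint_vel": joint speeds; "joint_torque": joint torques, N m; "position": TCP position; "tool_rot": TCP orientation; "ft_force": force on the tool from outside, world axes, zero at the start; "torque": the same for the moment, N m; "finger_gap": finger opening in mm; "grasp_force": force on a finger pad.
Only numpy, scipy, OpenCV 4.12 (cv2) and the standard library are available. Lean on these libraries where they do the work, as an engineer would, in place of code of your own. Each camera call takes 0.05 s, during which the arm holds its last target. There are 200 camera calls.

## Working session

There is one attempt and no reset: what is moved stays moved. The work goes in short steps, Python scripts to look and compute and a shell command to move; the robot and the scene stay as the last step left them, time stands still between calls to the robot, and variables do not carry over. Pictures are saved under pics/ and viewed, at most 10 in all, crops included, and the job is handed in when it is done.

```bash
mkdir -p pics; ls
python3 - <<'E'
from station import *
import cv2,numpy as np
s=read_state();print(s)
for n in("top","scene","wrist"):
    c=camera_info(n);print(n,c["fx"],c["cx"],c["cy"],np.round(c["extrinsics"],3).tolist())
    cv2.imwrite(f"pics/{n}0.png",get_image(n)[:,:,::-1])
E
```

```text
pics
{'clock': 0.0, 'joint_positions': array([ 1.25896693e+00,  3.14226112e-01, -4.80811497e-02,  1.21017530e+00,
        2.68665502e-05,  1.57080098e+00]), 'joint_vel': array([-0.00020329,  0.0003706 , -0.00025924,  0.00139244, -0.00081605,
       -0.00147976]), 'joint_torque': array([ 2.78350153e-04, -5.39599371e+01,  3.39745653e+01,  1.91057817e-02,
       -2.38866260e-04, -1.59515758e-05]), 'position': array([183.89708875, 570.52528326, 230.43358683]), 'tool_rot': array([ 1.55286023e-01,  9.87869192e-01, -8.30802020e-04, -1.44190418e-04]), 'ft_force': array([-0.40092948,  0.8282598 , -0.16529261]), 'torque': array([ 0.01104667, -0.0231915 , -0.03017642]), 'grasp_force': 0.0, 'finger_gap': 85.623101740798}
top 499.0169914468584 326.5946213184716 198.44361437495127 [[-0.008, -0.986, 0.168, 283.562], [-1.0, 0.01, 0.007, -27.995], [-0.009, -0.168, -0.986, 1694.122], [0.0, 0.0, 0.0, 1.0]]
scene 396.7777685059298 324.4764983133501 199.7073636603193 [[0.821, 0.34, -0.458, 1229.083], [0.571, -0.496, 0.654, -964.336], [-0.005, -0.799, -0.602, 1015.53], [0.0, 0.0, 0.0, 1.0]]
wrist 278.0746379622627 320.4963210689927 198.4120400011361 [[0.307, 0.906, 0.29, 111.409], [0.952, -0.292, -0.096, 594.833], [-0.002, 0.305, -0.952, 373.223], [0.0, 0.0, 0.0, 1.0]]
```

View pics/top0.png

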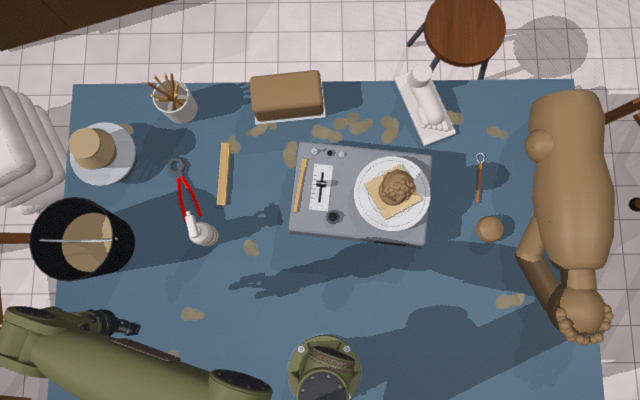

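View pics/wrist0.png

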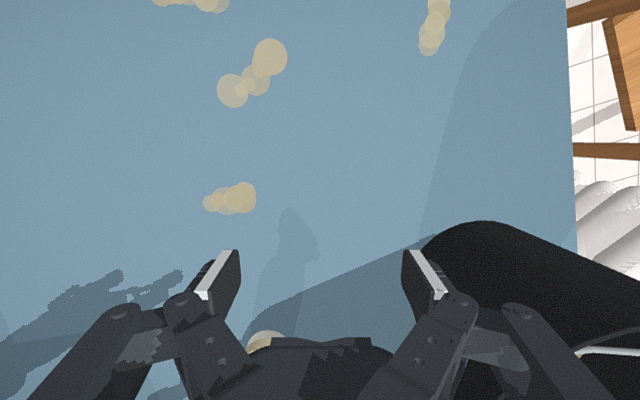

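The top view shows the turntable at about (290–433, 142–245): lever plate near (320,187), reset near (333,216), wheel at (392,193). The wrist camera doesn't see it yet. I'll enlarge that area of the top view.

Run:
```python
import cv2
i=cv2.imread("pics/top0.png")[135:250,285:440]
cv2.imwrite("pics/top0c.png",cv2.resize(i,None,fx=5,fy=5,interpolation=cv2.INTER_CUBIC))
```

```text
(no output)
```

View pics/top0c.png

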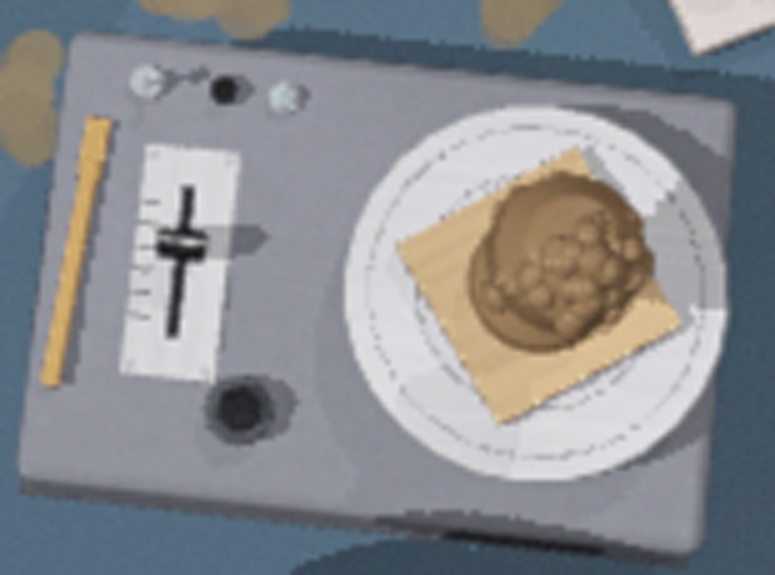

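The crop shows the deck corners at (75,38), (735,100), (703,548) and (22,478). The wheel centre is (536,292), the reset cap (240,406) and the knob (182,243). I'll cast these rays onto their planes and fit the turntable pose.

```bash
cat > h.py <<'E'
from station import *
import numpy as np, cv2
from scipy.spatial.transform import Rotation as R
def ray(c,px,z):
    E=np.array(c["extrinsics"]);d=E[:3,:3]@[(px[0]-c["cx"])/c["fx"],(px[1]-c["cy"])/c["fy"],1]
    return E[:3,3]+d*(z-E[2,3])/d[2]
def proj(c,p):
    E=np.array(c["extrinsics"]);q=E[:3,:3].T@(np.asarray(p,float)-E[:3,3])
    return np.array([c["fx"]*q[0]/q[2]+c["cx"],c["fy"]*q[1]/q[2]+c["cy"]])
def fit(model,world): # 2D rigid, world=Rm+t
    m=np.array(model,float);w=np.array(world)[:,:2]
    a=m-m.mean(0);b=w-w.mean(0)
    th=np.arctan2((a[:,0]*b[:,1]-a[:,1]*b[:,0]).sum(),(a*b).sum())
    Q=np.array([[np.cos(th),-np.sin(th)],[np.sin(th),np.cos(th)]]);t=w.mean(0)-Q@m.mean(0)
    return th,Q,t,w-(m@Q.T+t)
E
python3 - <<'E'
from h import *
c=camera_info("top")
P=[((75,38),120,(150,220)),((735,100),120,(150,-220)),((703,548),120,(-150,-220)),((22,478),120,(-150,220)),((536,292),154,(0,-95)),((240,406),142,(-92,82))]
W=[ray(c,(285+u/5-.4,135+v/5-.4),z) for (u,v),z,_ in P]
th,Q,t,r=fit([p[2] for p in P],W)
print(np.degrees(th),t,"\n",r.round(1))
k=ray(c,(285+182/5-.4,135+243/5-.4),150);print("knob",k,"local",Q.T@(k[:2]-t))
print("reset",Q@[-92,82]+t,"knob off",Q@[-37.5,130]+t,"third",Q@[7.5,130]+t)
E
```

```text
-6.419928873309733 [ 572.59370098 -127.14496482] 
 [[-6.8 -4.5]
 [-3.8  4.5]
 [ 4.4  3.7]
 [ 3.3 -4.7]
 [-0.1  0.5]
 [ 2.9  0.5]]
knob [596.21802493   0.67637244 150.        ] local [  9.18388846 129.66132475]
reset [490.33942068 -35.37223809] knob off [549.86475589   6.23286338] third [594.58256482   1.20120718]
```

```bash
python3 -m handwheel '[[[0,0,-0.03],[0,0,-5.75],-1],[[0,0,-0.03],[0,0,-5.75],-1],[[-0.027,-0.027,0],[0,0,0],-1],[[-0.027,-0.027,0],[0,0,0],-1],[[-0.027,-0.027,0],[0,0,0],-1],[[-0.027,-0.027,0],[0,0,0],-1],[[-0.027,-0.027,0],[0,0,0],-1],[[-0.027,-0.027,0],[0,0,0],-1],[[-0.027,-0.027,0],[0,0,0],-1],[[-0.027,-0.027,0],[0,0,0],-1],[[-0.027,-0.027,0],[0,0,0],-1]]' 30
python3 -m handwheel '[[[-0.027,-0.027,0],[0,0,0],-1],[[-0.027,-0.027,0],[0,0,0],-1],[[-0.027,-0.027,0],[0,0,0],-1],[[-0.027,-0.027,0],[0,0,0],-1],[[-0.027,-0.027,0],[0,0,0],-1],[[-0.027,-0.027,0],[0,0,0],-1],[[-0.027,-0.027,0],[0,0,0],-1],[[-0.027,-0.027,0],[0,0,0],-1],[[-0.020,-0.030,0],[0,0,0],-1],[[0,-0.03,0],[0,0,0],-1],[[0,0,0],[0,0,0],-1],[[0,0,0],[0,0,0],-1]]'
python3 - <<'E'
from h import *
s=read_state();print(s["position"],s["tool_rot"]);c=camera_info("wrist")
i=get_image("wrist");cv2.imwrite("pics/w1.png",i[:,:,::-1])
print(np.round(c["extrinsics"],3).tolist())
E
```

```text
clock: 1.07
position: [399.3, 300.9, 291.2]
tool_rot: [0.055, 0.998, -0.0, -0.0]
ft_force: [1.4, 0.3, 0.3]
finger_gap: -0.0
grasp_force: 0.0
clock: 2.07
position: [602.4, 0.7, 290.7]
tool_rot: [0.057, 0.998, 0.0, -0.001]
ft_force: [-0.9, -0.1, -0.1]
finger_gap: 0.2
grasp_force: 0.0
[602.3541386    0.69167368 290.7429651 ] [ 5.70301425e-02  9.98372283e-01  9.10877387e-05 -5.81508932e-04]
[[0.114, 0.946, 0.302, 526.711], [0.993, -0.109, -0.035, 9.666], [-0.001, 0.304, -0.953, 433.525], [0.0, 0.0, 0.0, 1.0]]
```

View pics/w1.png

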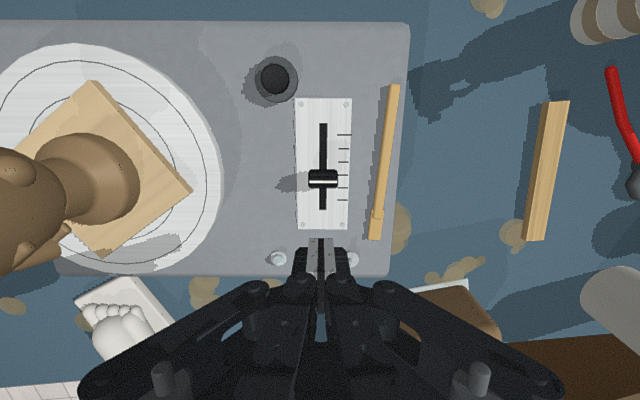

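The wrist view shows the knob crown at about (323,180), the slot from (323,123) to (322,209), the reset cap at (275,79), and the closed fingertips at (320,250). I'll refine these with masks.

Run:
```python
from h import *
c=camera_info("wrist");i=cv2.imread("pics/w1.png");g=i.max(2)
def blob(x0,y0,x1,y1,th):
    m=(g[y0:y1,x0:x1]<th).astype(np.uint8);n,l,s,ce=cv2.connectedComponentsWithStats(m)
    k=1+s[1:,4].argmax();return ce[k]+[x0,y0],s[k]+[x0,y0,0,0,0]
b,bs=blob(250,50,305,105,50);print("cap",b,bs);B=ray(c,b,142);print(B)
m=cv2.inRange(i,(215,215,215),(255,255,255));m[:, :285]=0;m[:,360:]=0;m[:90]=0;m[238:]=0
q=cv2.minAreaRect(np.argwhere(m)[:,::-1].astype(np.float32));print("plate",q)
p=[ray(c,x,120) for x in cv2.boxPoints(q)];pc=np.mean(p,0);print("plate c",pc)
for j in range(4):
    d=p[j]-p[j-1];print(np.linalg.norm(d),np.degrees(np.arctan2(d[1],d[0])))
k,ks=blob(305,165,340,195,60);print("knob",k,ks)
col=g[160:200,:];print(g[166:196,312],g[166:196,334])
for px in[(323,123),(322,209)]:print("slot",ray(c,px,120))
```

```text
cap [276.10393258  81.53651685] [261  64  28  30 356]
[495.90683415 -29.31104271 142.        ]
plate ((323.4999694824219, 163.49998474121094), (54.99999237060547, 128.99996948242188), 0.0)
plate c [590.30552239   6.80563706 120.        ]
67.42546598731047 -96.46541636787828
149.06120488510334 171.98979719535492
58.46163550537045 83.52392692525662
149.07820575296503 -4.564388141845141
knob [322.45686901 173.84345048] [308 165  30  16 313]
[216 220 221 104  20  18  38  38  37  38  38  32  45  36 134 246 242 101
  34  31  32  47 118 184 218 217 216 215 214 214] [206 207 206 112  23  10  27  40  42  42  32  40  40  43 122 230 243 101
  23  32  30  63 162 222 216 215 215 215 216 215]
slot [540.68843064  11.72510039 120.        ]
slot [ 6.39553028e+02 -4.27953051e-01  1.20000000e+02]
```

Run:
```python
from h import *
c=camera_info("wrist");th=np.radians(-6.4);Q=np.array([[np.cos(th),-np.sin(th)],[np.sin(th),np.cos(th)]])
s=ray(c,(322.5,166),120)
sc=np.array([589,4.])
for z in(150,154):
  k=ray(c,(322.8,181.3),z);print(k, Q.T@(k[:2]-sc))
# slot centre & tick rows relative to wrist estimate of slot centre
for r in(123,135,149,162,175,187,200,209):print(r,Q.T@(ray(c,(340,r),120)[:2]-[590.2,5.6]))
print("tcp local(from slot centre)",Q.T@(read_state()["position"][:2]-sc), "plate ctr",Q.T@(ray(c,(323.5,163.5),120)[:2]-sc))
```

```text
[598.11863084   4.90766122 150.        ] [8.96062676 1.91844864]
[597.11026555   4.9893518  154.        ] [7.94943973 1.88722873]
123 [-49.86173778  19.09574203]
135 [-37.06418444  19.35192461]
149 [-21.71191701  19.6592477 ]
162 [-7.03203344 19.95311094]
175 [ 8.07461551 20.25551722]
187 [22.41431349 20.5425706 ]
200 [38.3957195  20.86248783]
209 [49.74268901 21.0896325 ]
tcp local(from slot centre) [13.4481528  -0.61507302] plate ctr [-4.32023727  2.92448256]
```

```bash
python3 -m handwheel '[[[-0.0175,0.001,0],[0,0,0],-1],[[-0.0175,0.001,0],[0,0,0],-1],[[0,0,0.025],[0,0,0],-1],[[0,0,0.025],[0,0,0],-1],[[0,0,0.025],[0,0,0],-1],[[0,0,0.025],[0,0,0],-1],[[0,0,0.025],[0,0,0],-1],[[0,0,0.02],[0,0,0],-1],[[0,0,0.01],[0,0,0],-1],[[0,0,0],[0,0,0],-1],[[0,0,0],[0,0,0],-1]]'
python3 - <<'E'
from h import *
s=read_state();c=camera_info("wrist");print(s["position"])
cv2.imwrite("pics/w2.png",get_image("wrist")[:,:,::-1])
E
```

```text
clock: 3.03
position: [637.5, 1.3, 136.6]
tool_rot: [0.055, 0.998, 0.0, -0.0]
ft_force: [-0.3, 0.2, 1.3]
finger_gap: 0.1
grasp_force: 0.0
[637.45636399   1.27541993 136.64433506]
```

View pics/w2.png

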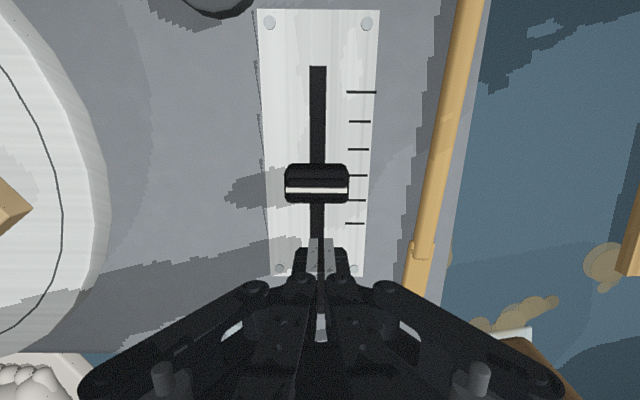

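The fingers stand behind the knob and line up with it (knob 285–348, tips about 295–345, row 245). Pushing towards off.

```bash
python3 -m handwheel '[[[0.005,0,0],[0,0,0],-1],[[0.005,0,0],[0,0,0],-1],[[0.004,0,0],[0,0,0],-1],[[0.004,0,0],[0,0,0],-1],[[0.004,0,0],[0,0,0],-1],[[0.004,0,0],[0,0,0],-1],[[0.004,0,0],[0,0,0],-1],[[0.004,0,0],[0,0,0],-1],[[0.004,0,0],[0,0,0],-1],[[0.004,0,0],[0,0,0],-1],[[0,0,0],[0,0,0],-1]]'
python3 -m handwheel '[[[0.004,0,0],[0,0,0],-1],[[0.004,0,0],[0,0,0],-1],[[0.003,0,0],[0,0,0],-1],[[0.003,0,0],[0,0,0],-1],[[0.002,0,0],[0,0,0],-1],[[0,0,0],[0,0,0],-1],[[0,0,0],[0,0,0],-1]]'
python3 - <<'E'
from h import *
s=read_state();c=camera_info("wrist");print(s["position"])
cv2.imwrite("pics/w3.png",get_image("wrist")[:,:,::-1])
E
```

```text
clock: 4.0
position: [596.9, 4.8, 136.7]
tool_rot: [0.056, 0.998, -0.0, 0.002]
ft_force: [5.5, -0.1, -2.9]
finger_gap: 0.0
grasp_force: 2.8
clock: 4.58
position: [580.9, 6.6, 136.5]
tool_rot: [0.056, 0.998, -0.0, 0.001]
ft_force: [5.7, -0.4, -3.5]
finger_gap: 0.1
grasp_force: 3.0
[580.94405997   6.5531645  136.47460134]
```

View pics/w3.png

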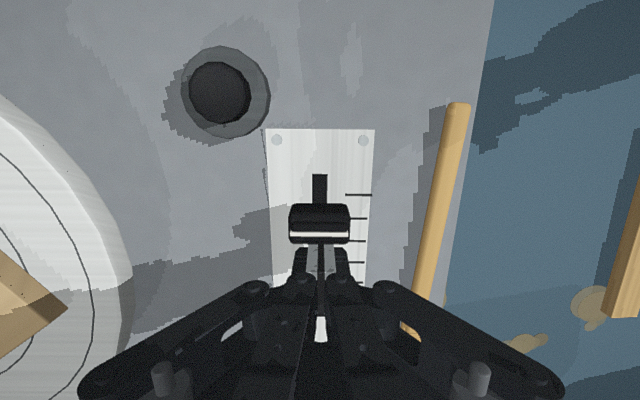

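The knob is about 10 mm from the front end and is being pushed. Continuing to the stop.

```bash
python3 -m handwheel '[[[0.003,0,0],[0,0,0],-1],[[0.003,0,0],[0,0,0],-1],[[0.002,0,0],[0,0,0],-1],[[0.001,0,0],[0,0,0],-1],[[0,0,0],[0,0,0],-1],[[0,0,0],[0,0,0],-1]]'
python3 -m handwheel '[[[0.001,0,0],[0,0,0],-1],[[0.001,0,0],[0,0,0],-1],[[0,0,0],[0,0,0],-1],[[0,0,0],[0,0,0],-1]]'
```

```text
clock: 5.13
position: [570.6, 7.7, 136.3]
tool_rot: [0.055, 0.998, -0.0, -0.0]
ft_force: [0.5, -1.1, 0.1]
finger_gap: -0.0
grasp_force: 0.3
clock: 5.47
position: [570.5, 7.7, 136.5]
tool_rot: [0.056, 0.998, -0.0, 0.001]
ft_force: [6.5, -1.2, -3.9]
finger_gap: -0.4
grasp_force: 3.0
```

```bash
python3 -m handwheel '[[[0.001,0,0],[0,0,0],-1],[[0.001,0,0],[0,0,0],-1],[[0,0,0],[0,0,0],-1],[[0,0,0],[0,0,0],-1],[[0,0,0],[0,0,0],-1]]'
```

```text
clock: 5.88
position: [570.4, 7.7, 136.6]
tool_rot: [0.056, 0.998, -0.0, 0.003]
ft_force: [10.7, -1.0, -8.6]
finger_gap: 0.6
grasp_force: 5.8
```

The lever is hard against the off stop: 10.7 N with no motion. I'll back off, lift and hover over reset.

```bash
python3 -m handwheel '[[[-0.006,0,0],[0,0,0],-1],[[-0.006,0,0],[0,0,0],-1],[[0,0,-0.025],[0,0,0],-1],[[0,0,-0.025],[0,0,0],-1],[[0,0,0],[0,0,0],-1],[[0.02,-0.012,0],[0,0,0],-1],[[0.02,-0.012,0],[0,0,0],-1],[[0.02,-0.012,0],[0,0,0],-1],[[0.022,-0.013,0],[0,0,0],-1],[[0,0,0.015],[0,0,0],-1],[[0,0,0],[0,0,0],-1],[[0,0,0],[0,0,0],-1]]'
python3 - <<'E'
from h import *
s=read_state();c=camera_info("wrist");print(s["position"])
i=get_image("wrist")[:,:,::-1]
cv2.imwrite("pics/w4.png",i)
print(proj(c,s["position"]),proj(c,[491,-33,142]))
E
```

```text
clock: 6.88
position: [491.4, -32.7, 171.0]
tool_rot: [0.056, 0.998, 0.0, -0.001]
ft_force: [-0.7, 0.1, 0.1]
finger_gap: -0.0
grasp_force: 0.0
[491.40902207 -32.73422795 170.97392959]
[320.23627744 249.43686881] [319.84149212 228.28664684]
```

View pics/w4.png

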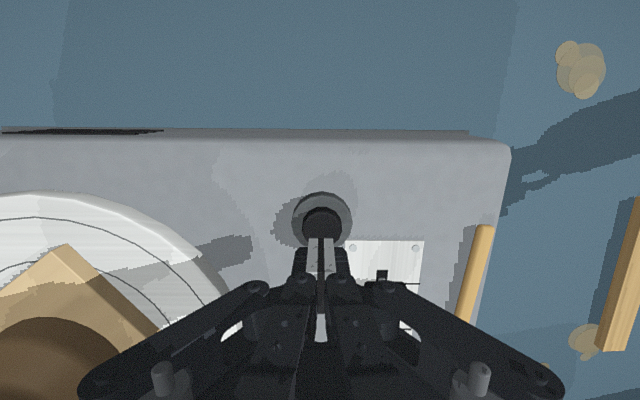

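The cap is at about (322,223), right ahead of the tips, a couple of mm from the prediction. I'll nudge 2 mm and press.

```bash
python3 -m handwheel '[[[0.002,0.0005,0.01],[0,0,0],-1],[[0,0,0.01],[0,0,0],-1],[[0,0,0.006],[0,0,0],-1],[[0,0,0.004],[0,0,0],-1],[[0,0,0.003],[0,0,0],-1],[[0,0,0.002],[0,0,0],-1],[[0,0,0],[0,0,0],-1],[[0,0,0],[0,0,0],-1]]'
python3 -m handwheel '[[[0,0,0.002],[0,0,0],-1],[[0,0,0.001],[0,0,0],-1],[[0,0,0.001],[0,0,0],-1],[[0,0,0],[0,0,0],-1],[[0,0,0],[0,0,0],-1]]'
```

```text
clock: 7.6
position: [489.6, -31.8, 136.4]
tool_rot: [0.055, 0.998, 0.0, -0.0]
ft_force: [-4.3, 1.5, 4.7]
finger_gap: 0.1
grasp_force: 2.3
clock: 8.02
position: [489.9, -31.9, 135.6]
tool_rot: [0.055, 0.998, 0.0, 0.001]
ft_force: [-13.5, 2.0, 32.2]
finger_gap: 0.3
grasp_force: 16.0
```

Bottomed out at 135.6 with 32 N, so the button is fully down. I'll release it and move to the front of the knob.

```bash
python3 -m handwheel '[[[0,0,-0.01],[0,0,0],-1],[[0,0,-0.02],[0,0,0],-1],[[0,0,-0.02],[0,0,0],-1],[[0,0,0],[0,0,0],-1],[[-0.013,0.024,0],[0,0,0],-1],[[-0.0135,0.024,0],[0,0,0],-1],[[0,0,0],[0,0,0],-1],[[0,0,0],[0,0,0],-1]]'
python3 - <<'E'
from h import *
s=read_state();c=camera_info("wrist");print(s["position"])
cv2.imwrite("pics/w5.png",get_image("wrist")[:,:,::-1])
cv2.imwrite("pics/t5.png",cv2.resize(get_image("top")[135:250,285:440,::-1],None,fx=5,fy=5))
E
```

```text
clock: 8.68
position: [522.2, 13.4, 181.7]
tool_rot: [0.055, 0.999, -0.0, -0.0]
ft_force: [-0.5, -0.3, -0.4]
finger_gap: -0.0
grasp_force: 0.0
[522.22930798  13.35181999 181.7329779 ]
```

View pics/w5.png

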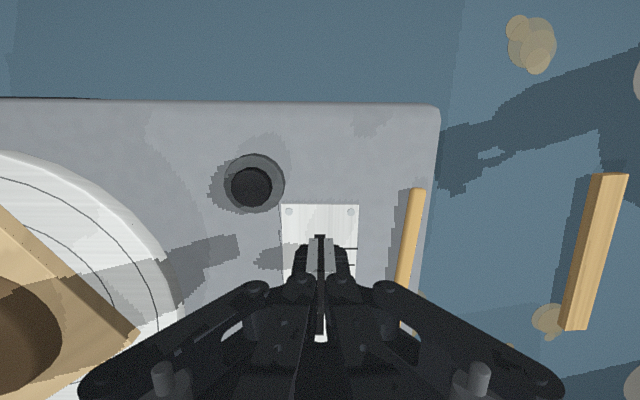

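The button is up again (cap at (250,187)), and the tips are over the plate in front of the knob. Descending, then approaching contact.

```bash
python3 -m handwheel '[[[0.001,0,0.015],[0,0,0],-1],[[0,0,0.015],[0,0,0],-1],[[0,0,0.01],[0,0,0],-1],[[0,0,0.004],[0,0,0],-1],[[0,0,0],[0,0,0],-1],[[0,0,0],[0,0,0],-1]]'
python3 -m handwheel '[[[-0.004,0,0],[0,0,0],-1],[[-0.004,0,0],[0,0,0],-1],[[0,0,0],[0,0,0],-1],[[0,0,0],[0,0,0],-1]]'
python3 -m handwheel '[[[-0.001,0,0],[0,0,0],-1],[[-0.001,0,0],[0,0,0],-1],[[0,0,0],[0,0,0],-1],[[0,0,0],[0,0,0],-1]]'
python3 -m handwheel '[[[-0.001,0,0],[0,0,0],-1],[[-0.001,0,0],[0,0,0],-1],[[0,0,0],[0,0,0],-1],[[0,0,0],[0,0,0],-1]]'
```

```text
clock: 9.28
position: [520.6, 12.5, 138.5]
tool_rot: [0.056, 0.998, -0.0, -0.0]
ft_force: [0.6, -0.4, 0.4]
finger_gap: 0.1
grasp_force: 0.0
clock: 9.62
position: [529.4, 11.9, 138.7]
tool_rot: [0.056, 0.998, 0.0, 0.0]
ft_force: [-0.2, -0.5, -1.5]
finger_gap: 0.3
grasp_force: 0.0
clock: 9.95
position: [530.7, 11.7, 138.3]
tool_rot: [0.056, 0.998, 0.0, -0.0]
ft_force: [-0.7, -0.7, -0.3]
finger_gap: -0.2
grasp_force: 0.0
clock: 10.28
position: [531.6, 11.6, 138.2]
tool_rot: [0.055, 0.998, 0.0, -0.001]
ft_force: [-5.4, 0.7, 3.7]
finger_gap: -0.0
grasp_force: 2.7
```

```bash
python3 -m handwheel '[[[-0.002,0,0],[0,0,0],-1],[[-0.002,0,0],[0,0,0],-1],[[-0.002,0,0],[0,0,0],-1],[[0,0,0],[0,0,0],-1],[[0,0,0],[0,0,0],-1]]'
python3 -m handwheel '[[[-0.002,0,0],[0,0,0],-1],[[-0.001,0,0],[0,0,0],-1],[[0,0,0],[0,0,0],-1],[[0,0,0],[0,0,0],-1]]'
python3 -m handwheel '[[[-0.002,0,0],[0,0,0],-1],[[-0.002,0,0],[0,0,0],-1],[[0,0,0],[0,0,0],-1],[[0,0,0],[0,0,0],-1]]'
python3 -m handwheel '[[[-0.002,0,0],[0,0,0],-1],[[-0.002,0,0],[0,0,0],-1],[[0,0,0],[0,0,0],-1],[[0,0,0],[0,0,0],-1]]'
```

```text
clock: 10.7
position: [539.1, 10.7, 138.2]
tool_rot: [0.056, 0.998, -0.0, 0.0]
ft_force: [0.0, 0.1, -0.1]
finger_gap: -0.2
grasp_force: 0.0
clock: 11.03
position: [542.0, 10.4, 138.4]
tool_rot: [0.056, 0.998, -0.0, 0.0]
ft_force: [0.2, 0.2, 0.1]
finger_gap: 0.2
grasp_force: 0.0
clock: 11.37
position: [545.7, 10.0, 138.2]
tool_rot: [0.056, 0.998, -0.0, -0.0]
ft_force: [-0.1, -0.4, -0.2]
finger_gap: -0.1
grasp_force: 0.0
clock: 11.7
position: [548.0, 9.7, 138.1]
tool_rot: [0.055, 0.998, 0.0, -0.001]
ft_force: [-6.6, 1.2, 4.6]
finger_gap: 0.1
grasp_force: 2.9
```

First click made; contact is regained near 546, as expected. On to the second.

```bash
python3 -m handwheel '[[[-0.002,0,0],[0,0,0],-1],[[-0.002,0,0],[0,0,0],-1],[[-0.001,0,0],[0,0,0],-1],[[0,0,0],[0,0,0],-1],[[0,0,0],[0,0,0],-1]]'
python3 -m handwheel '[[[-0.001,0,0],[0,0,0],-1],[[-0.001,0,0],[0,0,0],-1],[[0,0,0],[0,0,0],-1],[[0,0,0],[0,0,0],-1]]'
```

```text
clock: 12.12
position: [555.1, 9.0, 138.4]
tool_rot: [0.056, 0.998, -0.0, 0.0]
ft_force: [-0.2, 0.4, 0.8]
finger_gap: -0.1
grasp_force: 0.0
clock: 12.45
position: [556.8, 8.8, 138.3]
tool_rot: [0.056, 0.998, -0.0, 0.0]
ft_force: [0.3, -0.6, -0.7]
finger_gap: -0.2
grasp_force: 0.0
```

```bash
python3 -m handwheel '[[[-0.002,0,0],[0,0,0],-1],[[-0.002,0,0],[0,0,0],-1],[[-0.002,0,0],[0,0,0],-1],[[0,0,0],[0,0,0],-1],[[0,0,0],[0,0,0],-1]]'
python3 -m handwheel '[[[-0.002,0,0],[0,0,0],-1],[[-0.002,0,0],[0,0,0],-1],[[0,0,0],[0,0,0],-1],[[0,0,0],[0,0,0],-1]]'
```

```text
clock: 12.87
position: [561.6, 8.2, 138.1]
tool_rot: [0.056, 0.998, 0.0, -0.001]
ft_force: [-5.5, 0.9, 3.4]
finger_gap: -0.2
grasp_force: 2.5
clock: 13.2
position: [565.3, 7.8, 138.1]
tool_rot: [0.055, 0.998, 0.0, -0.001]
ft_force: [-6.1, 1.1, 4.3]
finger_gap: -0.3
grasp_force: 3.1
```

```bash
python3 -m handwheel '[[[-0.001,0,0],[0,0,0],-1],[[-0.001,0,0],[0,0,0],-1],[[0,0,0],[0,0,0],-1],[[0,0,0],[0,0,0],-1]]'
```

```text
clock: 13.53
position: [569.3, 7.4, 138.4]
tool_rot: [0.056, 0.998, -0.0, 0.001]
ft_force: [-0.1, -0.1, -0.5]
finger_gap: 0.1
grasp_force: 0.0
```

Third jump made (force dropped to 0 at 569.3). I'll back off, lift clear and check.

```bash
python3 -m handwheel '[[[0.01,0,0],[0,0,0],-1],[[0.01,0,0],[0,0,0],-1],[[0,0,-0.02],[0,0,0],-1],[[0,0,-0.03],[0,0,0],-1],[[0,0,-0.03],[0,0,0],-1],[[0,0,-0.03],[0,0,0],-1],[[0,0,-0.03],[0,0,0],-1],[[0,0,-0.01],[0,0,0],-1],[[-0.025,0,0],[0,0,0],-1],[[-0.025,0,0],[0,0,0],-1],[[0,0,0],[0,0,0],-1],[[0,0,0],[0,0,0],-1]]'
python3 - <<'E'
from h import *
s=read_state();c=camera_info("wrist");print(s["position"])
cv2.imwrite("pics/w6.png",get_image("wrist")[:,:,::-1])
E
```

```text
clock: 14.53
position: [598.0, 4.2, 287.2]
tool_rot: [0.056, 0.998, -0.0, -0.001]
ft_force: [-0.3, -0.6, -0.4]
finger_gap: -0.1
grasp_force: 0.0
[597.96275082   4.1599944  287.23046147]
```

View pics/w6.png

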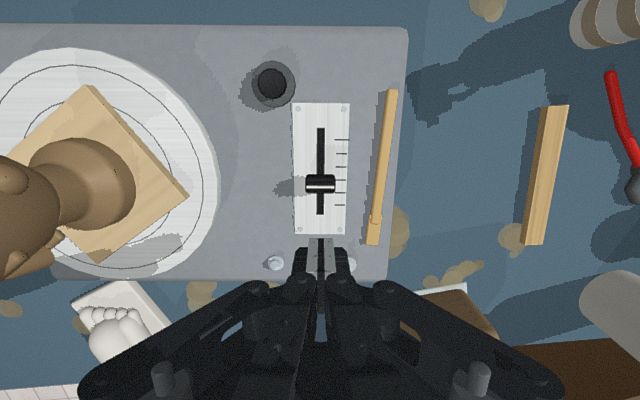

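The knob is at (320,185) with the slot from 128 to 214, the same ratio that measured 45–46 mm before. The button is up and the surroundings are unchanged. Handing in.

```bash
python3 -c "
from station import *
print(job_done())"
```

```text
the job is handed in; nothing more can be done
None
```

I pushed the lever back to the off stop, pressed the reset button fully down and released it, then pushed the lever forward to the third click and left it there. I handed the job in at about 14.6 s; no verdict came back.

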